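# Find the stamped parts crate and push it into the dispatch lane

### The arm

A 6-joint arm with a two-finger parallel gripper is mounted at the origin on the work surface. World frame = base frame: x ahead of the robot, y to its left, z up, the work surface at z = 0. Lengths are in m, angles in rad, forces in N, time in s.
With the tool pointing down it reaches from about 0.25 to 0.775 m from the base axis. Payload 4 kg.
Tool frame: the origin (TCP) lies at the very end of the fingers, on their centre line; the grasp point (between the pads) lies 19 mm behind it; z points along the fingers, y is the direction in which the jaws open and shut (so a half turn about z gives the same grasp; the last joint's range is limited). The gripper opens to 94 mm and grips with 3 to 60 N. Pads are 16 mm wide; open, the fingers measure 119 mm over their backs; the gripper's body (75 mm by 177 mm) begins 78 mm behind the grasp point.
Start: joints at [-1.281, 0.087, 1.371, -0, 1.684, -0.103], TCP at [0.211, -0.508, 0.206] pointing down, gripper open.
Joint ranges: [-3.1, 3.1], [-0.76, 2.03], [0.27, 2.55], [-1.08, 4.22], [0.17, 2.65], [-2.57, 2.57]. Speed limits (rad/s): [2.79, 2.79, 3.14, 3.14, 3.14, 3.14].

### API

Orientations are given as [roll, pitch, yaw] about the fixed x, y, z axes, in that order (R = Rz(yaw) Ry(pitch) Rx(roll)).
In Python, from bench import robot, cams, models gives the robot as it stands.
- The arm moves only by the tool step_arm, never from a script. Its argument "series" is a list of rows, each a list of 5 numbers: the gripper command: -1 is shut, 1 is fully open, values between are in proportion, then the shift along the tool's x, y, z in mm, then the turn about the tool's z in degrees. A call has 1 to 20 rows; each row is the pose to reach, as a shift and turn from the pose commanded when the call began, along the tool's axes at that moment; what a row does not reach only later rows make up. A row lasts 1/8 s, in which the tool goes at most 62.5 mm and 10.7 degrees, less where a joint would pass 70% of its speed; a pose out of reach is approached as far as the arm can. A call with a gripper value outside its range is refused whole. The fingers move at their own pace and stop on an object; the grip force is fixed at half the most. Time passes only in rows, so rows that repeat a pose let the fingers close. It gives the time, the measured TCP pose, the force and the opening at its end, in the units of the state.
- robot.get_obs(): the state, without advancing time (a new reading comes with each control period).
- cams.snapshot(name): name is "scene" or "top" or "wrist"; returns a dict with "pixels" (420x560x3 uint8, red, green, blue), "fov_y" (degrees; the focal length in pixels is half the picture's height over the tangent of half this angle, whatever the lens; pixels are square), "cx", "cy" (the principal point, pixels), "R" (3x3) and "t" (3): a world point X has camera coordinates R X + t. Camera axes: x right, y down, z forward; pixel columns grow to the right and rows downward; lengths in m; the calibration is good to about 2 mm. A picture is of the moment at which its call begins. There is no depth.
- robot.close_job(): hands the job in, once; it reports no verdict.
Trained networks look in a picture, given as the dict that the camera call returned (one of the last four; its "shot" number tells which), for a name from the list of things; names that differ only in an ending like _2 or _b are one class to them, and where a whole thing is asked for, a point or a joint stands for the part that bears it (a point fixed in the world has none). Each returns a list of dicts, best first, with "p" (0 to 1); they miss things now and then, are a little off and sometimes report something else, mostly with a low value. They report only what shows in the picture. A call takes as long as a camera call. They do not tell look-alikes from the thing itself.
- models.find_in(picture, label): "position" ([x, y, z] in m, in world coordinates, good to about 4 mm: the middle of the surface that is visible of it).
- models.pinpoint(picture, label): "position" ([x, y, z] in m, in world coordinates, good to about 4 mm: a listed point, or the origin of a listed thing).
The state is a dict: "time": time; "joint_positions": joint angles; "qvel": joint speeds; "joint_torque": joint torques, N m; "tool_pos": TCP position; "ee_rot": TCP orientation; "wrist_force": force on the tool from outside, world axes, zero at the start; "wrist_torque": the same for the moment, N m; "width": finger opening in m.
Only numpy, scipy, OpenCV 4.12 (cv2) and the standard library are available. Lean on these libraries where they do the work, as an engineer would, in place of code of your own. Each camera call takes 0.05 s, during which the arm holds its last target. There are 200 camera calls.

### The job

Using only pushes of the fingers and picking nothing up, tip each of the two black parts crates over towards the robot so that it lies on its long near side and its underside shows. When both are down, push the one with the orange stamp underneath sideways along the bench until it lies in the middle of the dispatch lane, half-way between the two yellow lines. Leave the other crate lying outside the lane, and leave the loose parts and tools on the bench where they are.

Things in the scene. Friction and masses are not known exactly. Their poses are not given: they have to be found in the camera images.
- crate_a: one of two outwardly identical crates: black plastic, open top, empty, 80 (own x) x 130 (own y) x 140 mm high (own z), walls 4 mm, 0.2-0.45 kg, rubber feet along both long lower edges. Origin at its middle, 70 mm up. Own z points out of the open top, own x to its far long side, within 0.25 rad of straight ahead. One stands left, one right of the lane. When lying as asked, own x points up, origin 40 mm up, mouth to the robot
- crate_b: the other crate, outwardly the same; same size, axes and origin. Pushed towards the robot on its far long side, 10-20 mm below the rim, it tips about its near lower edge without skidding, and falls over by itself once leaned about 0.55 rad (some 70-90 mm of push). Lying, it is 80 mm tall, 130 mm between its end faces, and slides on the bench with under 5 N
- stamp (a point): centre of the round stamp, 60 mm across: orange ring on white, on the underside of just one of the two crates (67 mm from that crate's origin, on its own z axis, towards its underside); hidden while the crate stands, the other crate's underside is plain black. Its axes are those of its crate.
- lane: dispatch lane: two yellow tape lines flat on the bench, running away from the robot, each 18 mm wide and 460 mm long, 190 mm apart between inner edges, a thin green line along the middle; no height, fixed. Origin at the middle of the lane on the bench surface; own x along the lane away from the robot, own y across it to the left
- piston: an aluminium engine piston, 70 mm across and 58 mm tall, standing at the far end of the lane; bystander; origin at the centre of its underside
- jar: a clear jar with a red lid, 56 mm across and 75 mm tall, standing at the far end of the lane; bystander; origin at the centre of its underside
- wrench: a steel wrench 200 mm long lying on the left of the bench; bystander; origin at the middle of its length
- oil_can: a red can with a yellow cap, 60 mm across and 110 mm tall, on the left of the bench; bystander; origin at the centre of its underside
- bearing: a steel bearing ring, 70 mm across and 18 mm tall, lying on the right of the bench; bystander; origin at the centre of its underside
- screwdriver: a red-handled screwdriver 200 mm long lying on the right of the bench; bystander; origin at the middle of its length
- socket: a dark steel socket, 26 mm across and 50 mm tall, standing on the right of the bench; bystander; origin at the centre of its underside
Mind the look-alikes: they are no part of the job. Leave any blue or purple look-alike of the crate_a alone.

How it is judged:
On the way, in this order (a step that is already met when the one before it is completed fails the run):
1. one of the crates has been tipped over and lies on its near long side (((angle between crate_a's own x axis and vertical below 0.2 rad and height (world z) of crate_a below 0.055 m) or (angle between crate_b's own x axis and vertical below 0.2 rad and height (world z) of crate_b below 0.055 m))), for 0.2 s.
2. both crates lie on their near long sides, undersides showing (angle between each of crate_a, crate_b's own x axis and vertical below 0.2 rad and height (world z) of each of crate_a, crate_b below 0.055 m), for 0.2 s.
3. the stamped crate has been pushed into the middle of the dispatch lane (y of crate_a in the frame of lane between -0.032 and 0.032 m and angle between crate_a's own x axis and vertical below 0.2 rad and height (world z) of crate_a below 0.055 m), for 0.1 s.
At the end, for the whole second after the job is handed in: Both crates lie at rest on their near long sides; the stamped one's centre is within 32 mm of the middle of the dispatch lane (half-way between the yellow lines) and over the length of the lane; the other's centre is more than 90 mm from the middle of the lane (all of step 3 and angle between crate_b's own x axis and vertical below 0.2 rad and height (world z) of crate_b below 0.055 m and world x of crate_a between 0.38 and 0.7 m and not (y of crate_b in the frame of lane between -0.09 and 0.09 m) and linear speed of each of crate_a, crate_b below 0.02 m/s and angular speed of each of crate_a, crate_b below 0.1 rad/s); the robot touches nothing.
It fails at once if a crate is lifted off the bench (its centre higher than tipping over its edge takes it, or raised more than 35 mm while it lies on its side) ((height (world z) of crate_a above 0.105 m or (angle between crate_a's own x axis and vertical below 0.25 rad and height (world z) of crate_a above 0.075 m)) or (height (world z) of crate_b above 0.105 m or (angle between crate_b's own x axis and vertical below 0.25 rad and height (world z) of crate_b above 0.075 m))).
It fails at once if the unstamped crate is pushed into the dispatch lane (its centre within 60 mm of the middle) (y of crate_b in the frame of lane between -0.06 and 0.06 m).
It fails at once if a bystander is moved more than 30 mm (distance of any of piston, jar, wrench, oil_can, bearing, screwdriver, socket from where it was at the start of the episode above 0.03 m).
It also fails if it takes over 72 s, if anything falls off the work surface, if the arm or the gripper's body presses on something with over 40 N, if the wrist force passes 120 N, or if a joint passes its speed limit or range.

## Working session

There is one attempt and no reset: what is moved stays moved. The work goes in short steps, Python scripts to look and compute and a tool call to move; the robot and the scene stay as the last step left them, time stands still between calls to the robot, and variables do not carry over. Pictures are saved under pics/ and viewed, about 8 in all and at most 12, crops included, and the job is handed in when it is done.

Besides the shell and the picture viewer there is one more tool, called after ">>>" as name(argument=value, ...) on one line, values as JSON. step_arm: Moves the arm, as the interface text tells. Its arguments: {"type":"object","properties":{"series":{"type":"array","items":{"type":"array","items":{"type":"number"}}}},"required":["series"]}

```bash
mkdir -p pics
cat > h.py <<'E'
import numpy as np, cv2
from bench import robot, cams, models
def snap(n,f=None):
    p=cams.snapshot(n)
    if f: cv2.imwrite('pics/'+f,cv2.cvtColor(p['pixels'],cv2.COLOR_RGB2BGR))
    return p
def foc(p): return 210/np.tan(np.radians(p['fov_y'])/2)
def proj(p,X):
    c=np.array(p['R'])@np.array(X)+np.array(p['t']); return np.round([foc(p)*c[0]/c[2]+p['cx'],foc(p)*c[1]/c[2]+p['cy']])
def back(p,u,v,z):
    R=np.array(p['R']);C=-R.T@np.array(p['t']);d=R.T@np.array([(u-p['cx'])/foc(p),(v-p['cy'])/foc(p),1])
    return C+d*(z-C[2])/d[2]
E
python3 - <<'E'
from h import *
o=robot.get_obs();print(o['time'],o['tool_pos'],o['ee_rot'])
for n in('top','scene'):
    p=snap(n,n+'1.png')
    print(n,-np.array(p['R']).T@np.array(p['t']))
    for l in('crate_a','lane','piston','jar','wrench','oil_can','bearing','screwdriver','socket'):
        print(l,[(round(d['p'],2),np.round(d['position'],3),proj(p,d['position'])) for d in models.pinpoint(p,l)[:3]])
E
```

```text
0.0 [ 0.21036249 -0.50759699  0.2043086 ] [-3.13943008e+00 -2.53355082e-04  3.92745365e-01]
top [0.28994074 0.00975442 1.40088191]
crate_a [(0.94, array([0.257, 0.246, 0.074]), array([194., 287.])), (0.93, array([ 0.601, -0.264,  0.07 ]), array([352., 183.])), (0.92, array([0.576, 0.289, 0.071]), array([185., 188.]))]
lane [(0.8, array([ 0.563, -0.032, -0.002]), array([282., 198.]))]
piston [(0.87, array([0.741, 0.057, 0.001]), array([257., 148.]))]
jar [(0.69, array([ 0.72 , -0.051,  0.002]), array([287., 154.]))]
wrench [(0.7, array([0.432, 0.554, 0.002]), array([108., 233.]))]
oil_can [(0.61, array([0.571, 0.532, 0.001]), array([118., 193.]))]
bearing [(0.59, array([ 0.522, -0.548,  0.001]), array([429., 211.])), (0.46, array([ 0.718, -0.052,  0.003]), array([288., 155.]))]
screwdriver [(0.83, array([ 0.357, -0.525, -0.003]), array([425., 259.]))]
socket [(0.62, array([ 0.592, -0.507, -0.006]), array([416., 192.]))]
scene [ 1.31705991 -1.05279994  0.91642677]
crate_a [(0.98, array([0.704, 0.421, 0.07 ]), array([401., 180.])), (0.66, array([ 0.6  , -0.259,  0.073]), array([242., 267.])), (0.64, array([0.571, 0.285, 0.07 ]), array([345., 183.]))]
lane [(0.71, array([ 0.558, -0.034, -0.001]), array([282., 245.]))]
piston [(0.74, array([0.743, 0.057, 0.001]), array([352., 253.]))]
jar [(0.79, array([ 0.714, -0.052,  0.   ]), array([323., 268.]))]
wrench [(0.47, array([ 0.358, -0.521,  0.002]), array([101., 303.]))]
oil_can [(0.77, array([ 0.572,  0.534, -0.001]), array([380., 174.])), (0.44, array([ 0.361, -0.525,  0.002]), array([101., 304.]))]
bearing [(0.55, array([ 0.522, -0.551, -0.   ]), array([135., 341.]))]
screwdriver [(0.81, array([ 0.36 , -0.52 ,  0.001]), array([102., 303.]))]
socket [(0.49, array([ 0.594, -0.509, -0.002]), array([169., 345.]))]
```

Run:
```python
import cv2
a=cv2.imread('pics/top1.png')[120:330,60:480]
cv2.imwrite('pics/top1c.png',cv2.resize(a,(800,400),interpolation=cv2.INTER_CUBIC))
```

```text
(no output)
```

View pics/scene1.png

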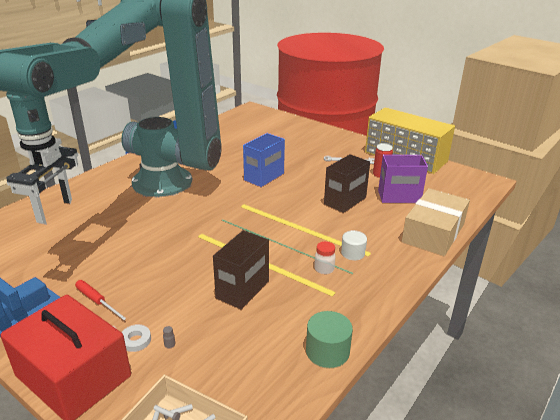

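View pics/top1c.png

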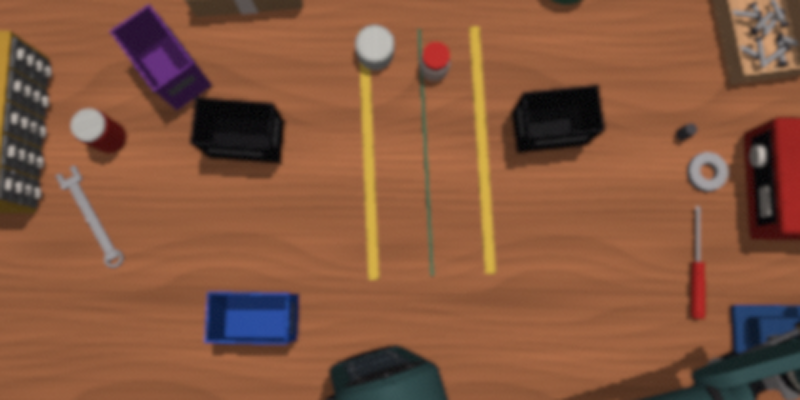

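Run:
```python
from h import *
p=snap('top'); s=420/800
for n,z,uv in [('L rim far',.14,[(200,98),(283,105)]),('R rim far',.14,[(515,95),(600,87)]),('purple rim',.14,[(210,88),(180,107),(148,8),(112,30)]),('lineL',0,[(366,75),(374,278)]),('lineR',0,[(475,27),(490,272)]),('green',0,[(420,32),(432,275)])]:
    P=np.array([back(p,60+u*s,120+v*s,z) for u,v in uv]); d=P[1]-P[0]
    print(n,np.round(P[:,:2],3).tolist(),'len',np.round(np.hypot(*d[:2]),3),'ang',np.round(np.degrees(np.arctan2(d[1],d[0])),1))
```

```text
L rim far [[0.615, 0.339], [0.605, 0.202]] len 0.137 ang -94.1
R rim far [[0.628, -0.182], [0.644, -0.325]] len 0.144 ang -83.6
purple rim [[0.632, 0.323], [0.599, 0.371], [0.768, 0.433], [0.729, 0.49]] len 0.058 ang 124.8
lineL [[0.699, 0.073], [0.327, 0.052]] len 0.372 ang -176.7
lineR [[0.795, -0.129], [0.339, -0.154]] len 0.456 ang -176.8
green [[0.784, -0.026], [0.333, -0.051]] len 0.451 ang -176.8
```

>>> step_arm(series=[[1,0,0,-50,0],[1,60,-5,-50,4],[1,120,-10,-50,8],[1,180,-15,-50,12],[1,240,-20,-50,16],[1,300,-25,-50,16],[1,360,-30,-50,16],[1,420,-35,-50,16],[1,480,-40,-50,16],[1,537,-43,-50,16],[1,537,-43,-50,16],[1,537,-43,-50,16]])

```text
time: 2.55
tool_pos: [0.69, -0.263, 0.2548]
ee_rot: [-3.142, 0.001, 0.114]
wrist_force: [-0.2, -0.1, 0.1]
width: 0.0942
```

Run:
```python
from h import *
o=robot.get_obs();print(o['time'],o['tool_pos'],o['ee_rot'])
p=snap('wrist','w1.png')
print(-np.array(p['R']).T@np.array(p['t']))
print([(round(d['p'],2),np.round(d['position'],3),proj(p,d['position'])) for d in models.pinpoint(p,'crate_a')[:3]])
```

```text
2.55 [ 0.68995301 -0.26298416  0.25481439] [-3.14151432e+00  1.37295242e-03  1.13672257e-01]
[ 0.76948469 -0.2542429   0.43284818]
[(0.16, array([ 0.555, -0.035,  0.002]), array([109., 251.]))]
```

View pics/w1.png

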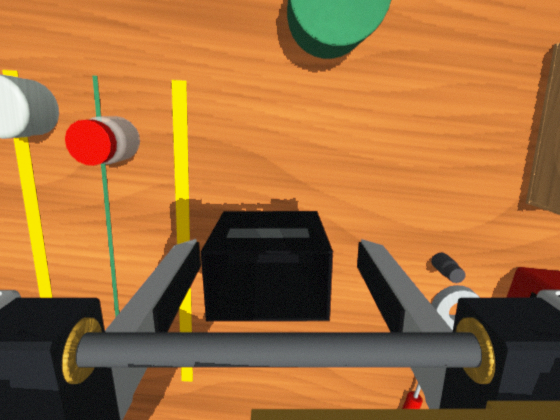

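Run:
```python
from h import *
p=snap('wrist')
for u,v,z in [(222,212,0),(320,212,0),(205,250,.14),(330,250,.14),(204,319,.14),(331,319,.14)]: print(u,v,np.round(back(p,u,v,z),3))
```

```text
222 212 [ 0.629 -0.192  0.   ]
320 212 [ 0.645 -0.328  0.   ]
205 250 [ 0.634 -0.198  0.14 ]
330 250 [ 0.647 -0.32   0.14 ]
204 319 [ 0.556 -0.201  0.14 ]
331 319 [ 0.57  -0.333  0.14 ]
```

>>> step_arm(series=[[1,0,0,60,0],[1,0,0,120,0],[1,0,0,130,0],[1,-25,0,130,0],[1,-40,0,130,0],[1,-50,0,130,0],[1,-60,0,130,0],[1,-70,0,130,0],[1,-80,0,130,0],[1,-90,0,130,0],[1,-100,0,130,0]])

```text
time: 4.08
tool_pos: [0.5898, -0.2742, 0.125]
ee_rot: [-3.141, 0.001, 0.114]
wrist_force: [-0.1, 0.5, 0.6]
width: 0.0939
```

Run:
```python
from h import *
o=robot.get_obs();print(o['time'],o['tool_pos'],o['wrist_force'])
p=snap('scene')
print([(round(d['p'],2),np.round(d['position'],3),proj(p,d['position'])) for d in models.pinpoint(p,'crate_a')[:4]])
cv2.imwrite('pics/s2.png',cv2.cvtColor(cv2.resize(p['pixels'][130:330,150:450],(750,500)),cv2.COLOR_RGB2BGR))
```

```text
4.075 [ 0.58978578 -0.27415998  0.12502388] [-0.08638163  0.52118979  0.58727697]
[(0.97, array([0.573, 0.287, 0.068]), array([346., 184.])), (0.93, array([0.704, 0.425, 0.073]), array([402., 179.])), (0.91, array([ 0.559, -0.265,  0.082]), array([228., 260.])), (0.76, array([0.257, 0.25 , 0.069]), array([263., 160.]))]
```

View pics/s2.png

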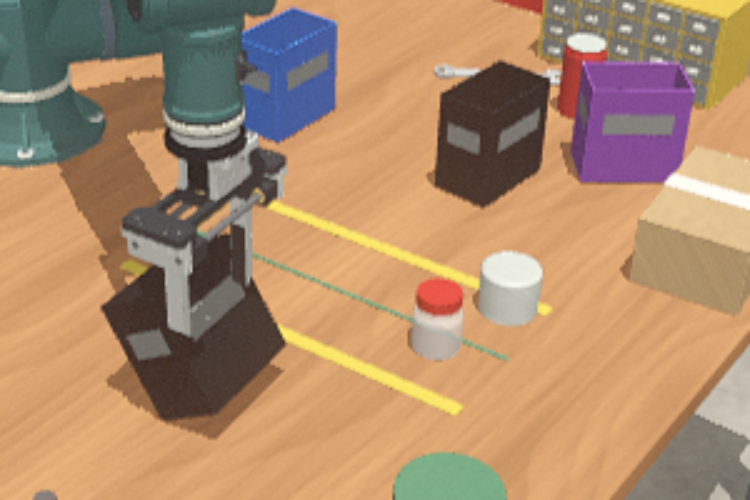

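The picture shows the right crate leaning cleanly about its near lower edge, with the fingers on its far side at about (205,290), so I'm continuing the push.

>>> step_arm(series=[[1,-10,0,0,0],[1,-20,0,0,0],[1,-30,0,0,0],[1,-36,0,0,0],[1,-36,0,0,0],[1,-20,0,-20,0],[1,0,0,-60,0],[1,0,0,-120,0],[1,0,0,-125,0]])

```text
time: 5.3
tool_pos: [0.5932, -0.2751, 0.2575]
ee_rot: [3.134, -0.01, 0.114]
wrist_force: [0.0, 0.2, 0.0]
width: 0.094
```

Run:
```python
from h import *
o=robot.get_obs();print(o['time'],o['tool_pos'],o['ee_rot'],o['wrist_force'])
for n in('scene','top'):
    p=snap(n)
    for l in('crate_a','stamp'): print(l,[(round(d['p'],2),np.round(d['position'],3),proj(p,d['position'])) for d in models.pinpoint(p,l)[:4]])
    if n=='scene': cv2.imwrite('pics/s3.png',cv2.cvtColor(cv2.resize(p['pixels'][130:330,150:450],(750,500)),cv2.COLOR_RGB2BGR))
```

```text
5.3 [ 0.59323134 -0.27506196  0.25753237] [ 3.13440003 -0.0098638   0.11425055] [0.00041656 0.23177866 0.03876504]
crate_a [(0.96, array([0.704, 0.424, 0.073]), array([402., 179.])), (0.79, array([0.257, 0.249, 0.068]), array([263., 160.])), (0.65, array([ 0.487, -0.271,  0.042]), array([207., 262.])), (0.59, array([0.571, 0.287, 0.071]), array([345., 183.]))]
stamp [(0.88, array([0.26 , 0.248, 0.001]), array([263., 177.])), (0.61, array([ 0.578,  0.289, -0.002]), array([346., 202.]))]
crate_a [(0.89, array([0.701, 0.425, 0.074]), array([145., 151.])), (0.81, array([0.256, 0.245, 0.074]), array([194., 287.])), (0.69, array([0.577, 0.289, 0.073]), array([185., 188.]))]
stamp [(0.98, array([0.572, 0.287, 0.003]), array([189., 194.])), (0.95, array([0.701, 0.421, 0.006]), array([152., 157.])), (0.87, array([0.259, 0.254, 0.003]), array([195., 286.])), (0.38, array([ 0.594, -0.509, -0.001]), array([417., 191.]))]
```

View pics/s3.png

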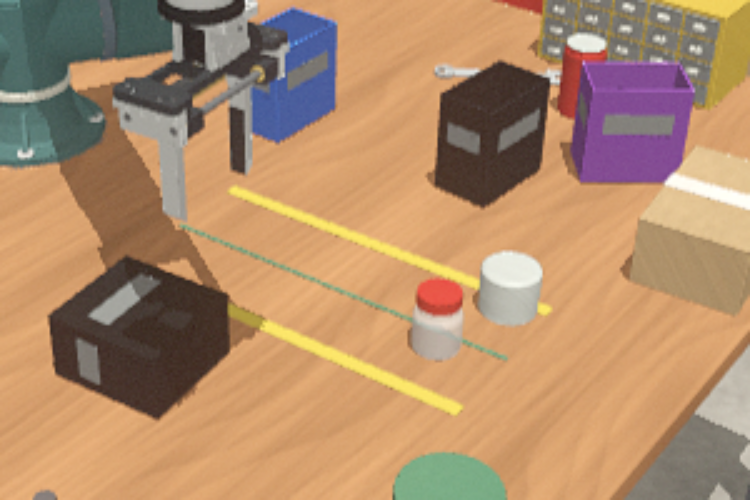

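>>> step_arm(series=[[0.3,14,-58,0,2],[0.3,29,-118,0,4],[0.3,43,-178,0,6],[0.3,57,-238,0,8],[0.3,71,-298,0,10.6],[0.3,85,-358,0,10.6],[0.3,100,-418,0,10.6],[0.3,114,-478,0,10.6],[0.3,130,-530,0,10.6],[0.3,130,-544,0,10.6],[0.3,130,-544,0,10.6],[0.3,130,-544,0,10.6]])

```text
time: 7.1
tool_pos: [0.6584, 0.2792, 0.2504]
ee_rot: [3.141, 0.0, -0.074]
wrist_force: [0.7, 0.8, 0.3]
width: 0.0612
```

Run:
```python
from h import *
o=robot.get_obs();print(o['time'],o['tool_pos'],o['ee_rot'],o['width'])
p=snap('wrist','w2.png')
```

```text
7.1 [0.65842924 0.27917388 0.25037226] [ 3.14058824e+00  2.91942548e-04 -7.35248635e-02] 0.06123940457811368
```

View pics/w2.png

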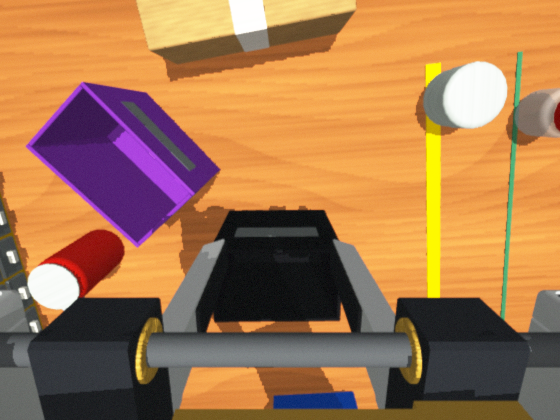

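Run:
```python
from h import *
p=snap('wrist')
for u,v,z in [(230,211,0),(327,210,0),(215,249,.14),(340,249,.14),(214,320,.14),(341,320,.14),(219,170,0),(165,217,0),(138,245,.14)]: print(u,v,np.round(back(p,u,v,z),3))
```

```text
230 211 [0.615 0.349 0.   ]
327 210 [0.607 0.216 0.   ]
215 249 [0.619 0.343 0.14 ]
340 249 [0.61  0.223 0.14 ]
214 320 [0.541 0.354 0.14 ]
341 320 [0.531 0.224 0.14 ]
219 170 [0.673 0.357 0.   ]
165 217 [0.613 0.439 0.   ]
138 245 [0.628 0.415 0.14 ]
```

>>> step_arm(series=[[0.3,0,0,60,0],[0.3,0,0,115,0],[0.3,0,0,125,0],[0.3,-20,0,125,0],[0.3,-34,0,125,0],[0.3,-44,0,125,0],[0.3,-54,0,125,0],[0.3,-64,0,125,0],[0.3,-74,0,125,0],[0.3,-84,0,125,0],[0.3,-94,0,125,0],[0.3,-104,0,125,0],[0.3,-114,0,125,0],[0.3,-124,0,125,0],[0.3,-131,0,125,0],[0.3,-131,0,125,0],[0.3,-115,0,105,0],[0.3,-95,0,50,0],[0.3,-95,0,0,0],[0.3,-95,0,0,0]])

```text
time: 9.7
tool_pos: [0.5662, 0.2885, 0.2569]
ee_rot: [-3.137, -0.011, -0.072]
wrist_force: [1.7, -0.2, 0.1]
width: 0.0613
```

Run:
```python
from h import *
o=robot.get_obs();print(o['time'],o['tool_pos'],o['ee_rot'],o['wrist_force'])
for n in('scene','top'):
    p=snap(n)
    for l in('crate_a','stamp','lane'): print(l,[(round(d['p'],2),np.round(d['position'],3),proj(p,d['position'])) for d in models.pinpoint(p,l)[:4]])
    if n=='scene': cv2.imwrite('pics/s4.png',cv2.cvtColor(cv2.resize(p['pixels'][130:330,150:450],(750,500)),cv2.COLOR_RGB2BGR))
```

```text
9.7 [0.56617788 0.28850546 0.25690165] [-3.13659593 -0.01057756 -0.07200947] [ 1.71642453 -0.17091436  0.1159015 ]
crate_a [(0.87, array([ 0.486, -0.268,  0.043]), array([207., 261.])), (0.83, array([0.256, 0.249, 0.068]), array([263., 160.])), (0.73, array([0.456, 0.293, 0.039]), array([317., 180.])), (0.66, array([0.702, 0.422, 0.072]), array([401., 179.]))]
stamp [(0.92, array([0.53 , 0.294, 0.036]), array([335., 187.])), (0.74, array([ 0.258,  0.245, -0.001]), array([262., 178.]))]
lane [(0.86, array([ 0.561, -0.033, -0.001]), array([283., 245.]))]
crate_a [(0.8, array([ 0.482, -0.276,  0.041]), array([355., 220.])), (0.79, array([0.461, 0.295, 0.04 ]), array([183., 224.]))]
stamp []
lane [(0.64, array([ 0.562, -0.036, -0.002]), array([283., 198.]))]
```

View pics/s4.png

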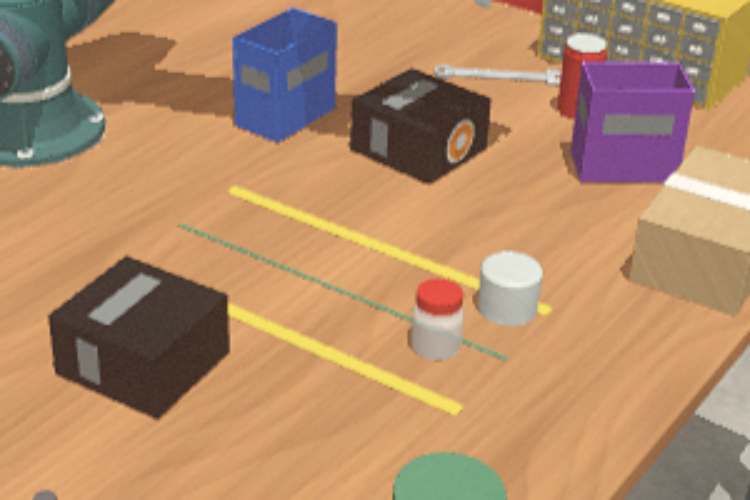

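>>> step_arm(series=[[0.7,-10,-12,0,-10],[0.7,-22,-25,0,-20],[0.7,-34,-38,0,-30],[0.7,-46,-51,0,-40],[0.7,-58,-64,0,-50],[0.7,-70,-77,0,-60],[0.7,-82,-90,0,-70],[0.7,-94,-103,0,-80],[0.7,-107,-113,0,-90],[0.7,-107,-113,0,-90],[0.7,-107,-113,0,-90]])

```text
time: 11.48
tool_pos: [0.4652, 0.4077, 0.25]
ee_rot: [-3.141, 0.001, 1.497]
wrist_force: [-0.8, -0.0, 0.8]
width: 0.0802
```

Run:
```python
from h import *
o=robot.get_obs();print(o['time'],o['tool_pos'],o['ee_rot'],o['wrist_force'])
p=snap('wrist','w3.png')
print([(round(d['p'],2),np.round(d['position'],3),proj(p,d['position'])) for d in models.pinpoint(p,'crate_a')[:3]])
for c in [(.394,.36,.08),(.53,.36,.08)]: print(proj(p,c))
```

```text
11.475 [0.46516661 0.40774651 0.25004398] [-3.14149173e+00  8.33600754e-04  1.49662485e+00] [-0.79572111 -0.03334977  0.79386328]
[(0.83, array([0.463, 0.292, 0.04 ]), array([283., 269.])), (0.69, array([0.258, 0.248, 0.072]), array([125., 323.]))]
[220. 235.]
[339. 227.]
```

View pics/w3.png

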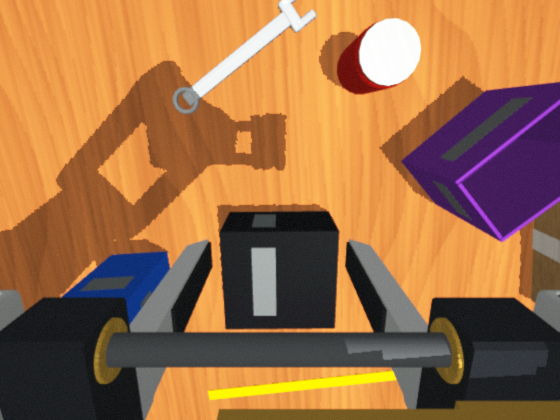

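>>> step_arm(series=[[0.7,0,0,60,0],[0.7,0,0,120,0],[0.7,0,0,180,0],[0.7,0,0,210,0],[0.7,0,0,210,0],[0.7,-25,0,210,0],[0.7,-37,0,210,0],[0.7,-47,0,210,0],[0.7,-60,0,210,0],[0.7,-80,0,210,0],[0.7,-100,0,210,0],[0.7,-120,0,210,0],[0.7,-140,0,210,0],[0.7,-160,0,210,0],[0.7,-175,0,210,0],[0.7,-185,0,210,0],[0.7,-190,0,210,0]])

```text
time: 13.7
tool_pos: [0.4511, 0.2179, 0.0401]
ee_rot: [-3.141, 0.0, 1.499]
wrist_force: [0.5, 3.5, 2.3]
width: 0.0798
```

Run:
```python
from h import *
o=robot.get_obs();print(o['time'],o['tool_pos'],o['ee_rot'],o['wrist_force'])
for n in('scene','top','wrist'):
    p=snap(n)
    for l in('crate_a','stamp'): print(l,[(round(d['p'],2),np.round(d['position'],3),proj(p,d['position'])) for d in models.pinpoint(p,l)[:4]])
```

```text
13.7 [0.45106067 0.21792239 0.0401161 ] [-3.14084150e+00  3.44009089e-04  1.49883080e+00] [0.4518847  3.5115908  2.33288652]
crate_a [(0.88, array([0.704, 0.421, 0.074]), array([401., 179.])), (0.85, array([ 0.486, -0.272,  0.045]), array([207., 261.])), (0.84, array([0.257, 0.252, 0.067]), array([263., 160.])), (0.6, array([0.444, 0.144, 0.04 ]), array([287., 196.]))]
stamp [(0.93, array([0.516, 0.141, 0.036]), array([305., 205.])), (0.65, array([0.261, 0.245, 0.001]), array([263., 178.]))]
crate_a [(0.94, array([0.448, 0.144, 0.044]), array([229., 228.])), (0.84, array([ 0.485, -0.276,  0.036]), array([354., 219.])), (0.65, array([0.256, 0.247, 0.072]), array([194., 288.])), (0.61, array([0.703, 0.423, 0.072]), array([146., 150.]))]
stamp [(0.89, array([0.704, 0.421, 0.003]), array([152., 156.])), (0.77, array([0.261, 0.252, 0.002]), array([196., 285.])), (0.45, array([0.449, 0.145, 0.042]), array([228., 228.]))]
crate_a [(0.73, array([0.448, 0.141, 0.039]), array([282., 361.]))]
stamp []
```

>>> step_arm(series=[[0.7,-10,0,0,0],[0.7,-25,0,0,0],[0.7,-45,0,0,0],[0.7,-65,0,0,0],[0.7,-85,0,0,0],[0.7,-105,0,0,0],[0.7,-125,0,0,0],[0.7,-145,0,0,0],[0.7,-160,0,0,0],[0.7,-172,0,0,0],[0.7,-180,0,0,0],[0.7,-184,0,0,0],[0.7,-184,0,0,0],[0.7,-170,0,0,0],[0.7,-130,0,0,0],[0.7,-120,0,-60,0],[0.7,-120,0,-120,0],[0.7,-80,0,-170,0],[0.7,-30,0,-170,0],[0.7,-30,0,-170,0]])

```text
time: 16.65
tool_pos: [0.4491, 0.1923, 0.2112]
ee_rot: [3.14, -0.001, 1.505]
wrist_force: [-0.2, -0.8, 0.3]
width: 0.0799
```

Run:
```python
from h import *
o=robot.get_obs();print(o['time'],o['tool_pos'],o['wrist_force'])
for n in('scene','top'):
    p=snap(n,n+'9.png')
    for l in('crate_a','stamp','lane','piston','jar','wrench','oil_can','bearing','screwdriver','socket'): print(l,[(round(d['p'],2),np.round(d['position'],3)) for d in models.pinpoint(p,l)[:(4 if l=='crate_a' else 1)]])
a=cv2.imread('pics/top9.png')[120:330,60:480]
cv2.imwrite('pics/top9c.png',cv2.resize(a,(800,400),interpolation=cv2.INTER_CUBIC))
```

```text
16.65 [0.44906339 0.19231964 0.21119319] [-0.19332629 -0.80356952  0.26094939]
crate_a [(0.87, array([0.702, 0.422, 0.073])), (0.86, array([0.258, 0.248, 0.068])), (0.81, array([ 0.486, -0.272,  0.044])), (0.77, array([ 0.43 , -0.043,  0.04 ]))]
stamp [(0.59, array([ 0.261,  0.247, -0.   ]))]
lane [(0.85, array([ 0.56 , -0.033, -0.002]))]
piston [(0.87, array([0.744, 0.054, 0.   ]))]
jar [(0.61, array([ 0.715, -0.051, -0.002]))]
wrench [(0.7, array([ 0.432,  0.554, -0.   ]))]
oil_can [(0.72, array([ 0.572,  0.533, -0.001]))]
bearing [(0.6, array([ 0.523, -0.552, -0.   ]))]
screwdriver [(0.73, array([ 0.361, -0.523,  0.002]))]
socket [(0.67, array([ 0.596, -0.515, -0.002]))]
crate_a [(0.72, array([ 0.437, -0.039,  0.042])), (0.69, array([ 0.486, -0.277,  0.04 ])), (0.62, array([0.256, 0.247, 0.072])), (0.61, array([0.705, 0.425, 0.07 ]))]
stamp [(0.78, array([0.702, 0.422, 0.005]))]
lane [(0.94, array([ 0.562, -0.034, -0.   ]))]
piston [(0.81, array([0.742, 0.06 , 0.002]))]
jar [(0.72, array([ 0.717, -0.049,  0.004]))]
wrench [(0.56, array([0.429, 0.552, 0.001]))]
oil_can [(0.73, array([ 0.576,  0.53 , -0.   ]))]
bearing [(0.65, array([ 0.521, -0.552,  0.   ]))]
screwdriver [(0.72, array([ 0.356, -0.528, -0.003]))]
socket [(0.39, array([ 0.59 , -0.507, -0.   ]))]
```

View pics/top9c.png

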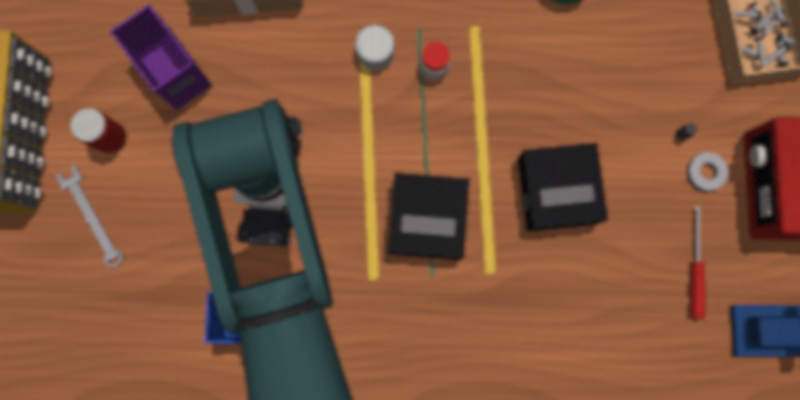

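```bash
python3 -c "
from h import *
print(robot.close_job())"
```

```text
the job is handed in; nothing more can be done
None
```

Both crates were tipped towards the robot by pushes alone and lie on their near long sides. I handed the job in at about 17 s. No verdict is reported, so the result rests on my own checks below.

- **Stamped crate:** the orange stamp was under the left crate, and the right crate's underside was plain black. I pushed the stamped crate sideways into the lane. Its centre measured about (0.434, -0.041), roughly 1 mm from the lane's middle line, and the final top view shows it centred between the yellow lines.
- **Other crate:** it lies at about (0.486, -0.274), roughly 0.24 m from the lane's middle.
- **Bystanders:** the final network readings for all seven agree with the first ones to within about 10 mm, which is close to the detector's noise. The blue and purple look-alikes were not touched.
- **Robot:** the gripper was clear of everything, with the fingertips 0.21 m above the bench and under 1 N at the wrist.

**Disagreements:** in the last two pictures the stamp network reported the point under the blue or purple crate instead of the stamp. I ignored this, because the scene picture taken after the second tip clearly showed the orange stamp on the left crate. The network's early wrong labels, such as reading the screwdriver as the wrench, were also disregarded after comparing them with the pictures.

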